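# Close the fittings case: cover home, clips snapped corner to opposite corner

## Robot

A 6-joint arm with a two-finger parallel gripper is mounted at the origin on the work surface. World frame = base frame: x ahead of the robot, y to its left, z up, the work surface at z = 0. Lengths are in m, angles in rad, forces in N, time in s.
With the tool pointing down it reaches from about 0.25 to 0.775 m from the base axis. Payload 4 kg.
Tool frame: the origin (TCP) lies on the centre line of the jaws, within the pads' length; the fingertips stand 14 mm ahead of it and the grasp point (between the pads) lies 5 mm behind it (robot.tcp_to_tips is the distance from the TCP to the fingertips, in m); z points along the fingers, y is the line along which they close (so a half turn about z gives the same grasp; the last joint's range is limited). The gripper opens to 94 mm and grips with 3 to 60 N. Pads are 16 mm wide; open, the fingers measure 119 mm over their backs; the gripper's body (75 mm by 177 mm) begins 78 mm behind the grasp point.
Start: joints at [-1.336, 0.087, 1.371, -0, 1.684, -0.103], TCP at [0.182, -0.519, 0.22] pointing down, gripper open.
Joint ranges: [-3.1, 3.1], [-0.76, 2.03], [0.27, 2.55], [-1.08, 4.22], [0.17, 2.65], [-2.57, 2.57]. Speed limits (rad/s): [2.79, 2.79, 3.14, 3.14, 3.14, 3.14].

## Interface

Orientations are given as [roll, pitch, yaw] about the fixed x, y, z axes, in that order (R = Rz(yaw) Ry(pitch) Rx(roll)).
In Python, from bench import robot gives the robot as it stands.
- The arm moves only by the tool carry_out, never from a script. Its argument "increments" is a list of rows, each a list of 3 entries, a list of its own where there are three numbers: the closure in counts, from 0 (fully open) to 255 (shut), then the shift along the tool's x, y, z in mm, then the turn about the tool's z in degrees. In form: [[fingers, [dx, dy, dz], twist], ...]. A call has 1 to 8 rows; each row shifts and turns the commanded pose from where the row before left it, along the tool's axes as they then stand; what a row does not reach is not made up. A row lasts 1/10 s, in which the tool goes at most 50 mm and 8.59 degrees, less where a joint would pass 70% of its speed; a pose out of reach is approached as far as the arm can. A call with a gripper value outside its range is refused whole. The fingers move at their own pace and stop on an object; the grip force is fixed at half the most. Time passes only in rows, so rows that do not move let the fingers close. It gives the time, the measured TCP pose, the force, the opening and the grip force at its end, in the units of the state.
- robot.get_obs(): the state, without advancing time (a new reading comes with each control period).
- robot.snapshot(name): name is "side" or "top" or "wrist"; returns the picture (420x560x3 uint8, blue, green, red); there is no depth.
- robot.get_calibration(name): a dict with "vfov" (degrees; the focal length in pixels is half the picture's height over the tangent of half this angle, whatever the lens; pixels are square), "cx", "cy" (the principal point, pixels), "T" (4x4, takes a point from camera to world coordinates). Camera axes: x right, y down, z forward; pixel columns grow to the right and rows downward; lengths in m; the calibration is good to about 2 mm. A picture is of the moment at which its call begins: read the wrist's pose just before it. get_calibration takes no time and is no camera call; for the wrist camera it gives the pose at the moment of the call.
- robot.close_job(): hands the job in; it is judged then, once.
The state is a dict: "time": time; "joint_positions": joint angles; "qvel": joint speeds; "joint_torque": joint torques, N m; "tool_pos": TCP position; "ee_rot": TCP orientation; "wrist_force": force on the tool from outside, world axes, zero at the start; "wrist_torque": the same for the moment, N m; "width": finger opening in m; "finger_force": force on a finger pad.
Only numpy, scipy, OpenCV 4.12 (cv2) and the standard library are available. Lean on these libraries where they do the work, as an engineer would, in place of code of your own. Each camera call takes 0.05 s, during which the arm holds its last target. There are 200 camera calls.

## Task

Close up the fittings case: slide its cover fully home against the end stop, then snap all four clips shut over the cover's edge, one at a time: any corner first, the diagonally opposite corner second, then the other two. Press each clip by feel until it has snapped and bottoms, but gently, no harder than 20 N on any part of the case, and leave the things lying around it where they are.

Things in the scene. Friction and masses are not known exactly. Their poses are not given: they have to be found in the camera images.
- case: Grey plastic fittings case, 170 (x) by 260 (y) by 110 mm high, screwed to a 230 x 310 x 15 mm plywood board that is fixed to the bench; it cannot move. Origin: centre of the board's underside, on the bench top. z up; y runs along the case, towards its end stop (a low rubber-faced wall across the +y end). Only the middle strip of the cover (|x| under 35 mm) is free of clips. Case and clips bear up to 20 N of push; more cracks them.
- cover (a joint): How far the flat black cover (158 x 256 x 8 mm plate, its top 134 mm above the bench wherever it stands) has been drawn back from the end stop, m: 0 = fully home against the stop, up to 0.05 = drawn back along the case's -y (its end then overhangs the -y end). It slides stiffly (about 3 N) on the case's rim, in guides, and stays where it is left.
- rib (a point): Centre of the top of the cover's grey push rib, which stands across the middle of the cover: 56 mm long along the case's x, 14 mm thick along y, 26 mm tall above the cover's top face (top 160 mm above the bench). It rides with the cover; pushing on its -y face drives the cover home.
- clip_a (a joint): Angle of aluminium clip a (corner at -x, +y of the case), rad: 0 = shut, flat over the cover's edge; 0.35 to 0.55 = open, raised. Flat tab 50 mm long (inwards along x from its hinge), 28 wide, 5 thick. Pressed at its free end it is light at first, from about 0.26 a hump of about 6 N, then below about 0.05 it pulls itself shut on a hard stop; let go earlier, it rises again.
- clip_b (a joint): Angle of aluminium clip b (corner at +x, +y of the case), rad: 0 = shut, flat over the cover's edge; 0.35 to 0.55 = open, raised. Flat tab 50 mm long (inwards along x from its hinge), 28 wide, 5 thick. Pressed at its free end it is light at first, from about 0.26 a hump of about 6 N, then below about 0.05 it pulls itself shut on a hard stop; let go earlier, it rises again.
- clip_c (a joint): Angle of aluminium clip c (corner at +x, -y of the case), rad: 0 = shut, flat over the cover's edge; 0.35 to 0.55 = open, raised. Flat tab 50 mm long (inwards along x from its hinge), 28 wide, 5 thick. Pressed at its free end it is light at first, from about 0.26 a hump of about 6 N, then below about 0.05 it pulls itself shut on a hard stop; let go earlier, it rises again.
- clip_d (a joint): Angle of aluminium clip d (corner at -x, -y of the case), rad: 0 = shut, flat over the cover's edge; 0.35 to 0.55 = open, raised. Flat tab 50 mm long (inwards along x from its hinge), 28 wide, 5 thick. Pressed at its free end it is light at first, from about 0.26 a hump of about 6 N, then below about 0.05 it pulls itself shut on a hard stop; let go earlier, it rises again.
- corner_a (a point): Point fixed on the case (it does not move with the clip) where to press clip a: nominally the centre of the shut tab's top face at 42 mm from the hinge axis (8 mm short of the free end), 158 mm above the bench. Open, the free end stands about 17 to 26 mm higher. The hinges are set unevenly on the case: each clip's true height is up to 8 mm above or below this, each its own, and is not measured, so it has to be felt.
- corner_b (a point): Point fixed on the case (it does not move with the clip) where to press clip b: nominally the centre of the shut tab's top face at 42 mm from the hinge axis (8 mm short of the free end), 158 mm above the bench. Open, the free end stands about 17 to 26 mm higher. The hinges are set unevenly on the case: each clip's true height is up to 8 mm above or below this, each its own, and is not measured, so it has to be felt.
- corner_c (a point): Point fixed on the case (it does not move with the clip) where to press clip c: nominally the centre of the shut tab's top face at 42 mm from the hinge axis (8 mm short of the free end), 158 mm above the bench. Open, the free end stands about 17 to 26 mm higher. The hinges are set unevenly on the case: each clip's true height is up to 8 mm above or below this, each its own, and is not measured, so it has to be felt.
- corner_d (a point): Point fixed on the case (it does not move with the clip) where to press clip d: nominally the centre of the shut tab's top face at 42 mm from the hinge axis (8 mm short of the free end), 158 mm above the bench. Open, the free end stands about 17 to 26 mm higher. The hinges are set unevenly on the case: each clip's true height is up to 8 mm above or below this, each its own, and is not measured, so it has to be felt.
- can: Bystander: closed steel can, 66 mm across, 120 mm tall, standing. Origin: centre of its underside.
- screwdriver: Bystander: screwdriver about 200 mm long, lying on the bench.
- screwbox: Bystander: small open cardboard tray 100 x 70 x 35 mm. Origin: centre of its underside.

How it is judged:
On the way, in this order (a step that is already met when the one before it is completed fails the run):
1. the cover is home (within 2.5 mm of the stop) while all four clips are still open (value of joint cover below 0.0025 m and value of joint each of clip_a, clip_b, clip_c, clip_d above 0.2 rad), for 0.1 s.
2. one clip, and only one, is snapped shut (((value of joint clip_a below 0.04 rad and value of joint each of clip_b, clip_c, clip_d above 0.2 rad) or (value of joint clip_b below 0.04 rad and value of joint each of clip_a, clip_c, clip_d above 0.2 rad) or (value of joint clip_c below 0.04 rad and value of joint each of clip_a, clip_b, clip_d above 0.2 rad) or (value of joint clip_d below 0.04 rad and value of joint each of clip_a, clip_b, clip_c above 0.2 rad))), for 0.2 s.
3. the diagonally opposite clip is shut too, the other two still open (((value of joint each of clip_a, clip_c below 0.04 rad and value of joint each of clip_b, clip_d above 0.2 rad) or (value of joint each of clip_b, clip_d below 0.04 rad and value of joint each of clip_a, clip_c above 0.2 rad))), for 0.2 s.
4. a third clip is shut, the last still open (((value of joint clip_a above 0.2 rad and value of joint each of clip_b, clip_c, clip_d below 0.04 rad) or (value of joint clip_b above 0.2 rad and value of joint each of clip_a, clip_c, clip_d below 0.04 rad) or (value of joint clip_c above 0.2 rad and value of joint each of clip_a, clip_b, clip_d below 0.04 rad) or (value of joint clip_d above 0.2 rad and value of joint each of clip_a, clip_b, clip_c below 0.04 rad))), for 0.2 s.
At the end, for the whole second after the job is handed in: The cover is home (within 2.5 mm of the stop) and all four clips are snapped shut (each under 0.04 rad), released and staying so (value of joint cover below 0.0025 m and value of joint each of clip_a, clip_b, clip_c, clip_d below 0.04 rad); the robot touches nothing.
It fails at once if a clip is shut while the cover is not home (more than 4 mm from the stop) (value of joint cover above 0.004 m and value of joint any of clip_a, clip_b, clip_c, clip_d below 0.04 rad).
It fails at once if two neighbouring clips are shut while the other two are open (not opposite corners first) ((value of joint each of clip_a, clip_b below 0.04 rad and value of joint each of clip_c, clip_d above 0.2 rad) or (value of joint each of clip_b, clip_c below 0.04 rad and value of joint each of clip_a, clip_d above 0.2 rad) or (value of joint each of clip_c, clip_d below 0.04 rad and value of joint each of clip_a, clip_b above 0.2 rad) or (value of joint each of clip_d, clip_a below 0.04 rad and value of joint each of clip_b, clip_c above 0.2 rad)).
It fails at once if the case, cover or a clip is pushed harder than 20 N (contact force between any of the fingers, the arm and case above 20 N).
It fails at once if the can, the screwdriver or the cardboard tray is shifted by more than 20 mm (distance of any of can, screwdriver, screwbox from where it was at the start of the episode above 0.02 m).
It also fails if it takes over 61 s, if anything falls off the work surface, if the arm or the gripper's body presses on something with over 40 N, if the wrist force passes 120 N, or if a joint passes its speed limit or range.

## Working session

There is one attempt and no reset: what is moved stays moved. The work goes in short steps, Python scripts to look and compute and a tool call to move; the robot and the scene stay as the last step left them, time stands still between calls to the robot, and variables do not carry over. Pictures are saved under pics/ and viewed, at most 10 in all, crops included, and the job is handed in when it is done.

Besides the shell and the picture viewer there is one more tool, called after ">>>" in YAML: its name, and indented under it one key for each argument. carry_out: Moves the arm, as the interface text tells. Its arguments: {"type":"object","properties":{"increments":{"type":"array","items":{"type":"array"}}},"required":["increments"]}

```bash
mkdir -p pics && python3 - <<'E'
from bench import robot
import cv2
for n in("top","side"):
    im=robot.snapshot(n); cv2.imwrite(f"pics/{n}0.png",im)
    c=robot.get_calibration(n); print(n,c)
print(robot.get_obs())
E
```

```text
top {'vfov': 48.31954412164152, 'cx': 279.8071366189396, 'cy': 203.58813462746105, 'T': array([[ 0.02438959, -0.99607664,  0.08506753,  0.50044007],
       [-0.99970077, -0.02414163,  0.00394256,  0.05290299],
       [-0.00187342, -0.08513823, -0.99636739,  1.22617147],
       [ 0.        ,  0.        ,  0.        ,  1.        ]])}
side {'vfov': 51.711637834889046, 'cx': 279.0998464910637, 'cy': 210.59062293032943, 'T': array([[-0.92582162, -0.25026392,  0.28323542,  0.32094004],
       [-0.3774678 ,  0.65048736, -0.65907834,  0.66789424],
       [-0.01929754, -0.71710122, -0.69670183,  0.77321815],
       [ 0.        ,  0.        ,  0.        ,  1.        ]])}
{'time': 0.1, 'joint_positions': array([-1.33607769e+00,  8.79043611e-02,  1.37208258e+00,  1.18328449e-05,
        1.68359934e+00, -1.03096190e-01]), 'qvel': array([-0.00050986, -0.00133009, -0.00310028, -0.00161766, -0.00082046,
        0.00172573]), 'joint_torque': array([ 2.81809364e-03, -3.41251087e+01, -3.03301907e+01,  7.20515312e-02,
        3.04463657e-02, -1.04083858e-04]), 'tool_pos': array([ 0.18217834, -0.51846479,  0.2184189 ]), 'ee_rot': array([-3.13961082e+00, -2.16869857e-04,  3.37815933e-01]), 'wrist_force': array([-0.05615777,  0.03185276, -0.42792629]), 'wrist_torque': array([-0.00553947,  0.0361754 ,  0.02120637]), 'finger_force': 0.0, 'width': 0.09375649653994646}
```

View pics/top0.png

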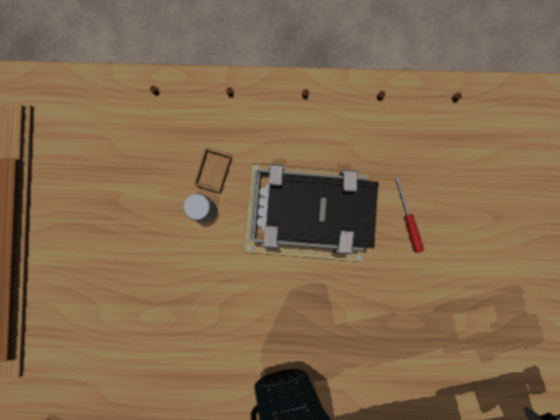

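View pics/side0.png

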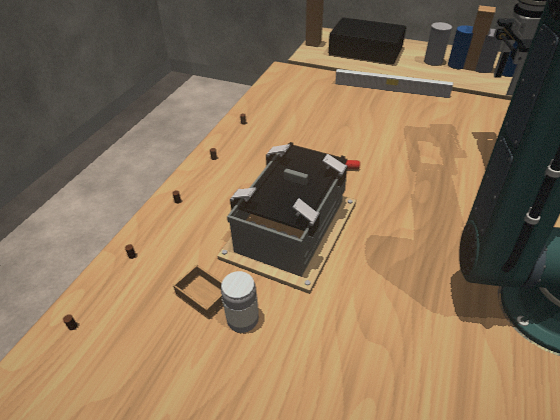

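The top view shows the case centred near (310,212), with its end stop to the left (world +y). The cover is drawn back to the right. The rib is at (323,209), the can at (199,208), the tray at (213,171) and the screwdriver at (410,220). Next I'll enlarge the case and get coordinates.

```bash
cat > h.py <<'E'
import numpy as np,cv2
from bench import robot
def ray(n,p,z,c=None):
    c=c or robot.get_calibration(n); T=c["T"]; f=210/np.tan(np.radians(c["vfov"]/2))
    p=np.atleast_2d(p).astype(float); d=np.c_[(p[:,0]-c["cx"])/f,(p[:,1]-c["cy"])/f,np.ones(len(p))]@T[:3,:3].T
    o=T[:3,3]; return (o+d*((z-o[2])/d[:,2])[:,None])
E
python3 - <<'E'
from h import *
im=cv2.imread("pics/top0.png")
cv2.imwrite("pics/crop.png",cv2.resize(im[150:275,235:395],None,fx=4.8,fy=4.8,interpolation=cv2.INTER_CUBIC))
np.set_printoptions(precision=4,suppress=True)
hsv=cv2.cvtColor(im,cv2.COLOR_BGR2HSV)
m=((hsv[...,1]<60)&(hsv[...,2]>105)).astype(np.uint8); m[:155]=0;m[270:]=0
n,l,s,c=cv2.connectedComponentsWithStats(m)
for i in range(1,n):
    if s[i,4]>15: print(s[i],c[i],ray("top",c[i],.165)[0])
print(ray("top",[323,209],.16))
E
```

```text
[ 249  165   36   82 1182] [264.6244 205.7445] [0.5853 0.0915 0.165 ]
[284 171  55   6  88] [311.9886 173.6705] [ 0.6615 -0.0148  0.165 ]
[343 170  24  20 271] [350.9041 179.3395] [ 0.6506 -0.1039  0.165 ]
[396 178  13  36  69] [402.2174 194.9855] [ 0.6175 -0.2211  0.165 ]
[183 194  26  26 533] [195.818  206.3265] [0.5802 0.2479 0.165 ]
[320 199   5  21  66] [322.2424 209.2121] [ 0.5806 -0.0396  0.165 ]
[338 231  15  23 269] [345.5613 242.1227] [ 0.5073 -0.0935  0.165 ]
[279 242  27   3  31] [291.4839 243.0323] [0.5023 0.0286 0.165 ]
[247 245   6   6  27] [249.2222 247.7037] [0.4895 0.1237 0.165 ]
[356 255   5   5  22] [357.9091 256.9091] [ 0.4748 -0.1217  0.165 ]
[[ 0.5815 -0.0418  0.16  ]]
```

View pics/crop.png

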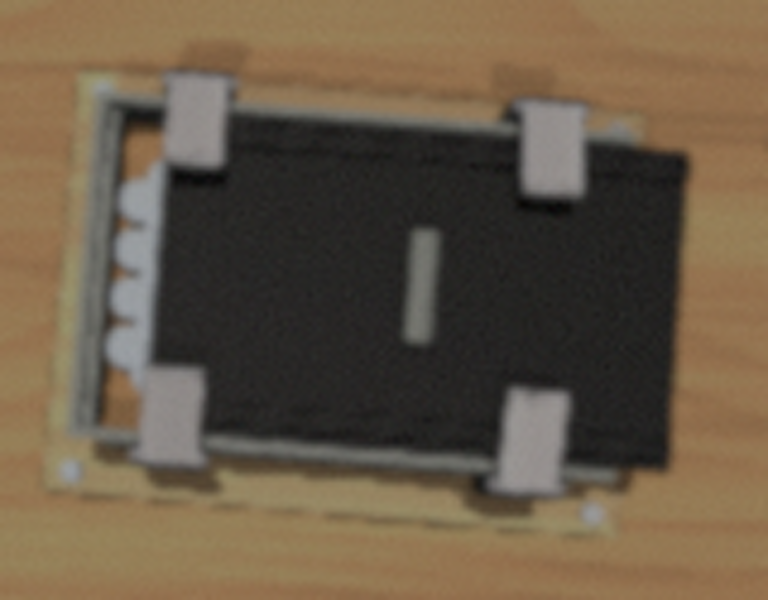

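The enlarged crop shows the four clips raised: a (173,415), b (196,120), c (552,150), d (535,440). The cover is drawn back about 50 mm, with corners at (688,158) and (667,467). The rib runs from (426,228) to (417,345).

```bash
python3 - <<'E'
from h import *
np.set_printoptions(precision=4,suppress=True)
P=lambda q,z: ray("top",np.array(q)/4.8+[235,150]-.4,z)
b=P([[80,75],[48,488],[610,535],[645,115]],.015); ctr=b.mean(0)
print("board",b,ctr, np.linalg.norm(np.roll(b,-1,0)-b,axis=1))
cv=P([[688,158],[667,467]],.134); rib=P([[426,228],[417,345]],.16); print("cover",cv,"rib",rib,rib.mean(0))
ex=(b[0]+b[3]-b[1]-b[2])[:2]; ey=(b[0]+b[1]-b[2]-b[3])[:2]
ya=[np.arctan2(ex[1],ex[0]),np.arctan2(-ey[0],ey[1])]
r=rib[0]-rib[1]; c_=cv[0]-cv[1]
print("yaw",ya,np.arctan2(r[1],r[0]),np.arctan2(c_[1],c_[0]))
y=np.mean(ya); R=np.array([[np.cos(y),-np.sin(y)],[np.sin(y),np.cos(y)]])
loc=lambda p:(p[:,:2]-ctr[:2])@R
print("rib loc",loc(rib),"cover loc",loc(cv))
for n,q in dict(a=[143,367,205,367],b=[165,165,227,165],c=[522,197,583,197],d=[507,390,570,390]).items():
    p=P(np.reshape(q,(2,2)),.178); print(n,"tip",p.mean(0),loc(p).mean(0))
    u=dict(a=[[-.04,.09]],b=[[.04,.09]],c=[[.04,-.09]],d=[[-.04,-.09]])[n]
o=robot.get_obs();print(o['tool_pos'])
E
```

```text
board [[ 0.7027  0.1348  0.015 ]
 [ 0.4785  0.1453  0.015 ]
 [ 0.4608 -0.1562  0.015 ]
 [ 0.6881 -0.173   0.015 ]] [ 0.5825 -0.0123  0.015 ] [0.2245 0.302  0.2279 0.3082]
cover [[ 0.6489 -0.1721  0.134 ]
 [ 0.4981 -0.1629  0.134 ]] rib [[ 0.6088 -0.0421  0.16  ]
 [ 0.5529 -0.0388  0.16  ]] [ 0.5808 -0.0404  0.16  ]
yaw [np.float64(-0.06061088343162558), np.float64(-0.0528746094004592)] -0.059866445781658055 -0.06066972752260826
rib loc [[ 0.0279 -0.0283]
 [-0.0281 -0.0281]] cover loc [[ 0.0754 -0.1557]
 [-0.0758 -0.1551]]
a tip [0.539  0.0759 0.178 ] [-0.0485  0.0855]
b tip [0.6341 0.068  0.178 ] [0.0469 0.0831]
c tip [ 0.623  -0.0996  0.178 ] [ 0.0453 -0.0849]
d tip [ 0.5324 -0.0941  0.178 ] [-0.0454 -0.0845]
[ 0.1822 -0.5185  0.2184]
```

>>> carry_out:
  increments:
    - [255,[0,0,-10],7.6]
    - [255,[0,0,-15],7.6]
    - [255,[0,0,-10],7.5]
    - [255,[15,-20,0],0]
    - [255,[23,-30,0],0]
    - [255,[23,-30,0],0]
    - [255,[23,-30,0],0]
    - [255,[23,-30,0],0]

```text
time: 0.9
tool_pos: [0.2978, -0.384, 0.2539]
ee_rot: [-3.141, 0.0, -0.059]
wrist_force: [0.5, 0.7, 0.1]
width: 0.0333
finger_force: 0.0
```

>>> carry_out:
  increments:
    - [255,[23,-30,0],0]
    - [255,[23,-30,0],0]
    - [255,[23,-30,0],0]
    - [255,[23,-30,0],0]
    - [255,[23,-30,0],0]
    - [255,[23,-30,0],0]
    - [255,[23,-30,0],0]
    - [255,[23,-30,0],0]

```text
time: 1.7
tool_pos: [0.4955, -0.1551, 0.2539]
ee_rot: [-3.141, 0.001, -0.058]
wrist_force: [-0.0, 0.7, 0.5]
width: 0.0003
finger_force: 0.0
```

```bash
cat >> h.py <<'E'
np.set_printoptions(precision=4,suppress=True)
CT=np.array([.5825,-.0123]); Y=-.058
R=np.array([[np.cos(Y),-np.sin(Y)],[np.sin(Y),np.cos(Y)]])
def st():
    o=robot.get_obs(); l=R.T@(o['tool_pos'][:2]-CT); print("t",o['time'],"loc mm",l*1e3,"tipz",(o['tool_pos'][2]-robot.tcp_to_tips)*1e3,"yaw",o['ee_rot'],"F",o['wrist_force'],"w",o['width'])
E
python3 -c "
from h import *
st()
im=robot.snapshot('wrist'); cv2.imwrite('pics/w1.png',im)"
```

```text
t 1.7 loc mm [ -78.5343 -147.6173] tipz 239.9047533090634 yaw [-3.1415  0.0009 -0.0583] F [-0.0058  0.6505  0.4607] w 0.0003185576413914662
```

View pics/w1.png

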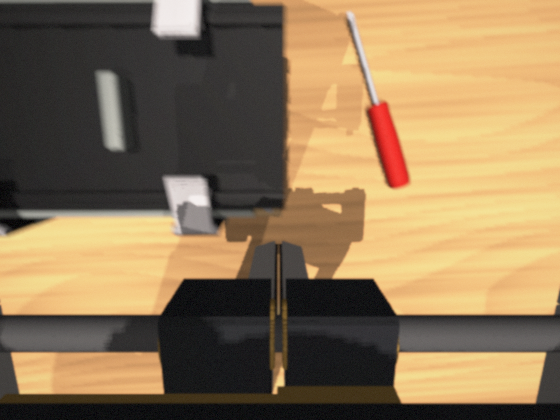

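The wrist view shows the rib top at about (97,72)-(109,150) on its left edge, the cover's end at x≈285, clip d's free edge at (165–207,177), and clip c's free edge at (153–201,36).

```bash
python3 -c "
from h import *
L=lambda p,z:(ray('wrist',p,z)[:,:2]-CT)@R*1e3
print('rib',L([[98,72],[115,70],[127,149],[110,151]],.16))
print('cover',L([[285,8],[287,210]],.134))
print('d',L([[165,177],[207,178]],.178),'c',L([[153,36],[201,38]],.178))
"
```

```text
rib [[ 32.7031 -13.7285]
 [ 34.0781 -25.9851]
 [-21.0725 -29.0657]
 [-22.6074 -16.1625]]
cover [[  82.2476 -146.6425]
 [ -73.0799 -149.8016]]
d [[-39.5828 -62.0449]
 [-40.1397 -91.8159]] c [[ 51.7657 -60.9316]
 [ 50.6901 -91.9335]]
```

>>> carry_out:
  increments:
    - [255,[20,-22,0],0]
    - [255,[20,-22,0],0]
    - [255,[20,-22,0],0]
    - [255,[14,-14,0],0]
    - [255,[0,0,0],0]
    - [255,[0,0,0],0]

```text
time: 2.35
tool_pos: [0.573, -0.0812, 0.2537]
ee_rot: [3.141, 0.002, -0.058]
wrist_force: [-0.5, -1.2, -0.1]
width: 0.0007
finger_force: 0.0
```

```bash
python3 -c "
from h import *
st()
im=robot.snapshot('wrist'); cv2.imwrite('pics/w2.png',im);st()"
```

```text
t 2.35 loc mm [ -5.4607 -69.3456] tipz 239.73055401939186 yaw [ 3.1412  0.0019 -0.058 ] F [-0.462  -1.2434 -0.1287] w 0.0007198481749490418
t 2.4 loc mm [ -5.5987 -69.7612] tipz 240.0765149564863 yaw [ 3.1411  0.0012 -0.0589] F [-0.4851 -0.5663  0.8027] w 0.0004994020044084222
```

View pics/w2.png

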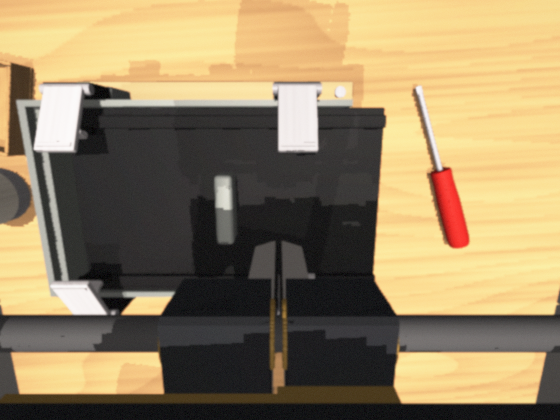

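The wrist view shows the rib top at (215–235, 177–243), clip c's free edge at (279–318,151), clip b's at (37–76,151), and the cover's end at x≈382.

```bash
python3 -c "
from h import *
L=lambda p,z:(ray('wrist',p,z)[:,:2]-CT)@R*1e3
print('rib',L([[215,177],[232,176],[235,243],[217,244]],.16))
print('cover',L([[384,112],[375,275]],.134))
print('c',L([[279,151],[318,151]],.178),'b',L([[37,151],[76,151]],.178),'a',L([[56,284],[94,284]],.178))
print('hinge c,b',L([[277,90],[319,90]],.163),L([[42,90],[90,90]],.163))
"
```

```text
rib [[ 28.5503 -21.4435]
 [ 29.2916 -34.4225]
 [-24.3164 -35.0247]
 [-25.129  -20.6152]]
cover [[  77.2204 -154.6122]
 [ -63.4794 -156.5888]]
c [[ 48.9821 -70.1734]
 [ 48.9371 -97.351 ]] b [[49.2612 98.3612]
 [49.2163 71.213 ]] a [[-51.0331 100.6844]
 [-51.0906  71.5995]]
hinge c,b [[ 90.8354 -68.8442]
 [ 90.7898 -98.6887]] [[91.0903 98.0441]
 [91.0383 63.9699]]
```

>>> carry_out:
  increments:
    - [255,[2.5,0,15],0]
    - [255,[3,0,25],0]
    - [255,[0,0,25],0]
    - [255,[0,0,18],0]
    - [255,[0,0,8],0]
    - [255,[0,0,3],0]
    - [255,[0,0,0],0]
    - [255,[0,0,0],0]

```text
time: 3.2
tool_pos: [0.5796, -0.0817, 0.1618]
ee_rot: [3.141, -0.002, -0.059]
wrist_force: [-0.6, -0.2, 0.7]
width: 0.0005
finger_force: 0.0
```

>>> carry_out:
  increments:
    - [255,[0,-6,0],0]
    - [255,[0,-6,0],0]
    - [255,[0,-4,0],0]
    - [255,[0,-3,0],0]
    - [255,[0,-3,0],0]
    - [255,[0,-2,0],0]
    - [255,[0,0,0],0]
    - [255,[0,0,0],0]

```text
time: 4.0
tool_pos: [0.5804, -0.0578, 0.1605]
ee_rot: [3.141, -0.0, -0.059]
wrist_force: [0.7, -2.5, 0.5]
width: 0.0002
finger_force: 1.0
```

```bash
python3 -c "
from h import *
st()"
```

```text
t 4.0 loc mm [  0.5203 -45.5273] tipz 146.53022252527026 yaw [ 3.1409 -0.0001 -0.0587] F [ 0.7211 -2.4961  0.4557] w 0.00019509758797424723
```

>>> carry_out:
  increments:
    - [255,[0,-3,0],0]
    - [255,[0,-3,0],0]
    - [255,[0,-3,0],0]
    - [255,[0,-2,0],0]
    - [255,[0,-2,0],0]
    - [255,[0,-2,0],0]
    - [255,[0,-1,0],0]
    - [255,[0,0,0],0]

```text
time: 4.8
tool_pos: [0.5813, -0.041, 0.1605]
ee_rot: [-3.141, -0.0, -0.058]
wrist_force: [-1.1, -2.4, 1.0]
width: 0.0004
finger_force: 1.1
```

>>> carry_out:
  increments:
    - [255,[0,-1,0],0]
    - [255,[0,-1,0],0]
    - [255,[0,-1,0],0]
    - [255,[0,-1,0],0]
    - [255,[0,0,0],0]

```text
time: 5.3
tool_pos: [0.5816, -0.0372, 0.1605]
ee_rot: [-3.141, -0.0, -0.058]
wrist_force: [-0.2, -2.7, 1.7]
width: 0.0003
finger_force: 1.3
```

```bash
python3 -c "
from h import *
st();im=robot.snapshot('side'); cv2.imwrite('pics/s2.png',cv2.resize(im[130:290,180:380],None,fx=3.5,fy=3.5))"
```

```text
t 5.3 loc mm [  0.5115 -24.9527] tipz 146.50967507530754 yaw [-3.1415 -0.0001 -0.0582] F [-0.2174 -2.6653  1.7217] w 0.00033808532499200636
```

View pics/s2.png

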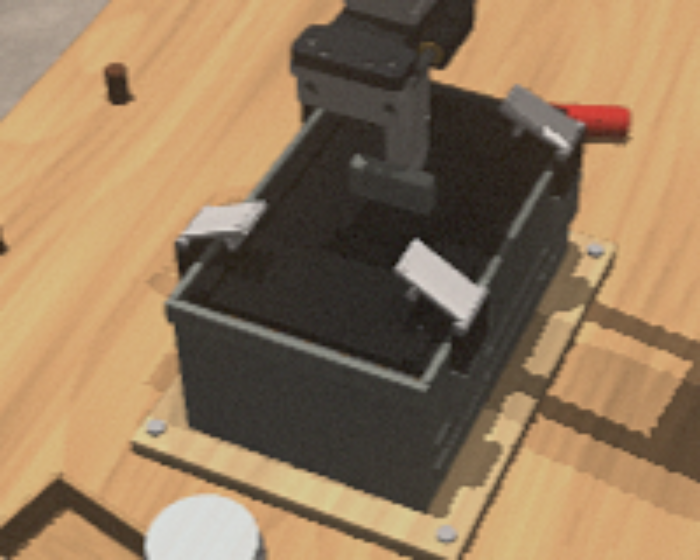

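The side view shows the cover near the end stop at about (300,340), with the finger on the rib and all clips still raised. Force is steady at 2.7 N, so the cover is still sliding. I'll keep going in small steps.

>>> carry_out:
  increments:
    - [255,[0,-1,0],0]
    - [255,[0,-1,0],0]
    - [255,[0,0,0],0]

```text
time: 5.65
tool_pos: [0.5817, -0.0353, 0.1605]
ee_rot: [-3.141, 0.0, -0.058]
wrist_force: [-0.8, -2.4, 1.3]
width: 0.0004
finger_force: 1.3
```

>>> carry_out:
  increments:
    - [255,[0,-1,0],0]
    - [255,[0,-1,0],0]
    - [255,[0,0,0],0]

```text
time: 5.95
tool_pos: [0.5818, -0.0332, 0.1605]
ee_rot: [-3.142, 0.0, -0.058]
wrist_force: [-0.8, -3.0, 0.9]
width: 0.0007
finger_force: 1.3
```

>>> carry_out:
  increments:
    - [255,[0,-1,0],0]
    - [255,[0,0,0],0]

```text
time: 6.15
tool_pos: [0.5818, -0.0323, 0.1605]
ee_rot: [-3.142, -0.0, -0.058]
wrist_force: [-0.5, -3.3, 1.2]
width: 0.0007
finger_force: 1.3
```

>>> carry_out:
  increments:
    - [255,[0,-1,0],0]
    - [255,[0,0,0],0]

```text
time: 6.35
tool_pos: [0.5819, -0.0313, 0.1605]
ee_rot: [-3.142, 0.0, -0.058]
wrist_force: [-0.9, -3.2, 1.5]
width: 0.0001
finger_force: 1.4
```

>>> carry_out:
  increments:
    - [255,[0,-1,0],0]
    - [255,[0,0,0],0]

```text
time: 6.55
tool_pos: [0.582, -0.0303, 0.1605]
ee_rot: [-3.142, -0.0, -0.058]
wrist_force: [-0.7, -4.4, 0.8]
width: 0.0002
finger_force: 1.4
```

>>> carry_out:
  increments:
    - [255,[0,-0.7,0],0]
    - [255,[0,0,0],0]

```text
time: 6.75
tool_pos: [0.582, -0.0296, 0.1605]
ee_rot: [-3.142, 0.0, -0.058]
wrist_force: [-1.9, -2.7, 2.0]
width: 0.0004
finger_force: 1.4
```

>>> carry_out:
  increments:
    - [255,[0,-0.7,0],0]
    - [255,[0,0,0],0]

```text
time: 6.95
tool_pos: [0.582, -0.0289, 0.1605]
ee_rot: [3.142, 0.0, -0.058]
wrist_force: [-1.9, -3.5, 1.0]
width: 0.0003
finger_force: 1.4
```

>>> carry_out:
  increments:
    - [255,[0,-0.8,0],0]
    - [255,[0,0,0],0]

```text
time: 7.15
tool_pos: [0.5821, -0.0281, 0.1605]
ee_rot: [-3.142, 0.0, -0.058]
wrist_force: [-1.5, -3.7, 1.9]
width: 0.0007
finger_force: 1.4
```

>>> carry_out:
  increments:
    - [255,[0,-0.8,0],0]
    - [255,[0,0,0],0]

```text
time: 7.35
tool_pos: [0.5821, -0.0277, 0.1605]
ee_rot: [3.141, 0.0, -0.058]
wrist_force: [-1.2, -3.7, 2.0]
width: -0.0001
finger_force: 2.1
```

>>> carry_out:
  increments:
    - [255,[0,-0.8,0],0]
    - [255,[0,0,0],0]

```text
time: 7.55
tool_pos: [0.5821, -0.0277, 0.1605]
ee_rot: [3.139, 0.0, -0.059]
wrist_force: [-1.4, -5.5, 2.3]
width: 0.0004
finger_force: 2.9
```

>>> carry_out:
  increments:
    - [255,[0,-0.8,0],0]
    - [255,[0,0,0],0]

```text
time: 7.75
tool_pos: [0.5821, -0.0277, 0.1605]
ee_rot: [3.138, 0.0, -0.06]
wrist_force: [-1.7, -7.0, 1.8]
width: 0.0006
finger_force: 3.7
```

>>> carry_out:
  increments:
    - [255,[0,3,0],0]
    - [255,[0,8,0],0]
    - [255,[0,8,-10],0]
    - [255,[0,0,-30],0]
    - [255,[0,0,-30],0]
    - [255,[0,0,0],0]
    - [255,[0,0,0],0]

```text
time: 8.45
tool_pos: [0.5817, -0.0449, 0.2316]
ee_rot: [-3.141, -0.003, -0.058]
wrist_force: [-0.0, -0.5, -0.1]
width: 0.0003
finger_force: 0.0
```

```bash
python3 -c "
from h import *
st();im=robot.snapshot('wrist'); cv2.imwrite('pics/w3.png',im);st()"
```

```text
t 8.45 loc mm [  1.0535 -32.58  ] tipz 217.621015925523 yaw [-3.1413 -0.0025 -0.0583] F [-0.0118 -0.5114 -0.1385] w 0.00027756780425640414
t 8.5 loc mm [  0.3599 -32.5203] tipz 216.00591461582272 yaw [-3.1411  0.0005 -0.0584] F [-0.8405  0.1719 -0.6095] w 0.00057211321853604
```

View pics/w3.png

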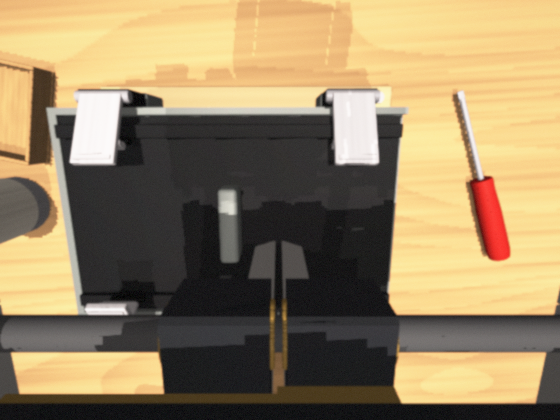

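The wrist view shows the cover home, flush inside both ends of the case. Clip c's free edge is at (336–379,163) and clip b's at (71–115,163).

```bash
python3 -c "
from h import *
L=lambda p,z:(ray('wrist',p,z)[:,:2]-CT)@R*1e3
print('c',L([[336,163],[379,163]],.178),'b',L([[71,163],[115,163]],.178),'a',L([[86,304],[132,304]],.178))
print('rib',L([[219,190],[239,190],[219,262],[239,262]],.16))
"
```

```text
c [[ 48.8232 -68.8356]
 [ 48.7927 -96.0437]] b [[49.011  98.8658]
 [48.9798 71.0182]] a [[-49.0361 102.4573]
 [-49.0698  70.2367]]
rib [[ 28.5959   9.0778]
 [ 28.5805  -4.8824]
 [-24.9227  11.3164]
 [-24.9384  -3.3812]]
```

>>> carry_out:
  increments:
    - [255,[15,15,0],0]
    - [255,[20,20,0],0]
    - [255,[15,16,0],0]
    - [255,[0,0,5],0]
    - [255,[0,0,5],0]
    - [255,[0,0,5],0]
    - [255,[0,0,3],0]
    - [255,[0,0,0],0]

```text
time: 9.3
tool_pos: [0.6274, -0.0978, 0.2118]
ee_rot: [-3.141, 0.001, -0.057]
wrist_force: [-0.6, -0.1, -0.2]
width: 0.0004
finger_force: 0.0
```

```bash
python3 -c "
from h import *
st()"
```

```text
t 9.3 loc mm [ 49.7325 -82.7275] tipz 197.76899687365326 yaw [-3.1413  0.0013 -0.0575] F [-0.5695 -0.0771 -0.1617] w 0.00035692979329865173
```

>>> carry_out:
  increments:
    - [255,[0,0,2],0]
    - [255,[0,0,2],0]
    - [255,[0,0,2],0]
    - [255,[0,0,2],0]
    - [255,[0,0,2],0]
    - [255,[0,0,2],0]
    - [255,[0,0,2],0]
    - [255,[0,0,2],0]

```text
time: 10.1
tool_pos: [0.6281, -0.0987, 0.1963]
ee_rot: [3.142, 0.0, -0.058]
wrist_force: [-0.5, 0.8, 0.1]
width: 0.0005
finger_force: 0.0
```

>>> carry_out:
  increments:
    - [255,[0,0,1.5],0]
    - [255,[0,0,1.5],0]
    - [255,[0,0,1.5],0]
    - [255,[0,0,1.5],0]

```text
time: 10.5
tool_pos: [0.628, -0.0986, 0.1905]
ee_rot: [3.141, 0.0, -0.058]
wrist_force: [-0.5, 0.4, 0.7]
width: 0.0004
finger_force: 0.4
```

>>> carry_out:
  increments:
    - [255,[0,0,1.5],0]
    - [255,[0,0,1.5],0]
    - [255,[0,0,1],0]

```text
time: 10.8
tool_pos: [0.628, -0.0987, 0.1864]
ee_rot: [3.141, 0.0, -0.058]
wrist_force: [-0.7, -0.0, 0.9]
width: 0.0002
finger_force: 0.4
```

>>> carry_out:
  increments:
    - [255,[0,0,1],0]
    - [255,[0,0,1],0]
    - [255,[0,0,1],0]

```text
time: 11.1
tool_pos: [0.6281, -0.0986, 0.1835]
ee_rot: [3.142, -0.0, -0.058]
wrist_force: [-0.4, 0.1, 1.9]
width: 0.0004
finger_force: 0.4
```

>>> carry_out:
  increments:
    - [255,[0,0,1],0]
    - [255,[0,0,1],0]
    - [255,[0,0,1],0]

```text
time: 11.4
tool_pos: [0.6279, -0.0987, 0.1822]
ee_rot: [3.141, -0.001, -0.058]
wrist_force: [-3.9, 1.3, 9.4]
width: 0.0005
finger_force: 4.3
```

>>> carry_out:
  increments:
    - [255,[0,0,1],0]
    - [255,[0,0,1],0]
    - [255,[0,0,1],0]

```text
time: 11.7
tool_pos: [0.6271, -0.0986, 0.1792]
ee_rot: [3.141, 0.001, -0.058]
wrist_force: [-4.1, 0.8, 5.8]
width: 0.0006
finger_force: 2.9
```

>>> carry_out:
  increments:
    - [255,[0,0,1],0]
    - [255,[0,0,1],0]

```text
time: 11.9
tool_pos: [0.6277, -0.0987, 0.1761]
ee_rot: [3.141, 0.0, -0.058]
wrist_force: [-2.9, 0.3, 3.6]
width: 0.0004
finger_force: 1.6
```

>>> carry_out:
  increments:
    - [255,[0,0,1],0]
    - [255,[0,0,1],0]

```text
time: 12.1
tool_pos: [0.6283, -0.0987, 0.173]
ee_rot: [3.142, -0.0, -0.058]
wrist_force: [-0.7, 0.7, 0.8]
width: 0.0002
finger_force: 0.5
```

>>> carry_out:
  increments:
    - [255,[0,0,1],0]
    - [255,[0,0,0],0]

```text
time: 12.3
tool_pos: [0.6282, -0.0985, 0.1715]
ee_rot: [-3.141, 0.0, -0.058]
wrist_force: [-0.2, -0.2, 0.3]
width: 0.0006
finger_force: 0.0
```

>>> carry_out:
  increments:
    - [255,[0,0,1],0]
    - [255,[0,0,0],0]

```text
time: 12.5
tool_pos: [0.6282, -0.0986, 0.1712]
ee_rot: [-3.142, -0.0, -0.058]
wrist_force: [0.6, 0.3, -0.0]
width: 0.0008
finger_force: 0.0
```

>>> carry_out:
  increments:
    - [255,[0,0,1],0]
    - [255,[0,0,0],0]

```text
time: 12.7
tool_pos: [0.6282, -0.0986, 0.1709]
ee_rot: [3.141, -0.001, -0.058]
wrist_force: [0.2, 0.7, 2.3]
width: 0.0005
finger_force: 0.8
```

>>> carry_out:
  increments:
    - [255,[0,0,1],0]
    - [255,[0,0,0],0]

```text
time: 12.9
tool_pos: [0.6283, -0.0987, 0.1707]
ee_rot: [3.141, -0.001, -0.058]
wrist_force: [-2.2, -0.6, 4.1]
width: -0.0
finger_force: 2.4
```

>>> carry_out:
  increments:
    - [255,[0,0,1],0]
    - [255,[0,0,0],0]

```text
time: 13.1
tool_pos: [0.6283, -0.0986, 0.1705]
ee_rot: [3.141, -0.002, -0.058]
wrist_force: [-2.1, 1.6, 7.7]
width: 0.0003
finger_force: 3.7
```

>>> carry_out:
  increments:
    - [255,[0,0,-10],0]
    - [255,[0,0,-25],0]
    - [255,[0,0,-25],0]
    - [255,[-15,-27,0],0]
    - [255,[-25,-40,0],0]
    - [255,[-25,-40,0],0]
    - [255,[-25,-40,0],0]
    - [255,[-11,-21,0],0]

```text
time: 13.9
tool_pos: [0.5352, 0.0777, 0.2287]
ee_rot: [-3.141, 0.0, -0.056]
wrist_force: [0.2, 0.5, -0.4]
width: 0.0001
finger_force: 0.0
```

>>> carry_out:
  increments:
    - [255,[0,0,5],0]
    - [255,[0,0,5],0]
    - [255,[0,0,5],0]
    - [255,[0,0,5],0]
    - [255,[0,0,0],0]

```text
time: 14.4
tool_pos: [0.5369, 0.0739, 0.2068]
ee_rot: [3.141, 0.003, -0.06]
wrist_force: [-0.9, -0.2, 0.0]
width: 0.0003
finger_force: 0.0
```

```bash
python3 -c "
from h import *
st()"
```

```text
t 14.4 loc mm [-50.5614  83.4445] tipz 192.79532243017232 yaw [ 3.1411  0.0027 -0.0601] F [-0.9139 -0.1683  0.0241] w 0.0002996508656854965
```

>>> carry_out:
  increments:
    - [255,[0,0,2],0]
    - [255,[0,0,2],0]
    - [255,[0,0,2],0]
    - [255,[0,0,2],0]

```text
time: 14.8
tool_pos: [0.5371, 0.0749, 0.2004]
ee_rot: [3.142, -0.0, -0.058]
wrist_force: [-0.6, -0.3, 0.1]
width: 0.0004
finger_force: 0.0
```

>>> carry_out:
  increments:
    - [255,[0,0,1.5],0]
    - [255,[0,0,1.5],0]
    - [255,[0,0,1.5],0]
    - [255,[0,0,1.5],0]

```text
time: 15.2
tool_pos: [0.5373, 0.075, 0.1946]
ee_rot: [3.142, -0.001, -0.058]
wrist_force: [0.7, 0.5, 0.9]
width: 0.0002
finger_force: 0.4
```

>>> carry_out:
  increments:
    - [255,[0,0,1],0]
    - [255,[0,0,1],0]
    - [255,[0,0,1],0]

```text
time: 15.5
tool_pos: [0.5371, 0.075, 0.1915]
ee_rot: [3.142, -0.0, -0.058]
wrist_force: [0.5, 0.3, 0.3]
width: 0.0006
finger_force: 0.4
```

>>> carry_out:
  increments:
    - [255,[0,0,1],0]
    - [255,[0,0,1],0]
    - [255,[0,0,1],0]

```text
time: 15.8
tool_pos: [0.5371, 0.075, 0.1884]
ee_rot: [3.142, -0.0, -0.058]
wrist_force: [1.1, -0.1, 1.1]
width: 0.0003
finger_force: 0.4
```

>>> carry_out:
  increments:
    - [255,[0,0,1],0]
    - [255,[0,0,1],0]
    - [255,[0,0,1],0]

```text
time: 16.1
tool_pos: [0.5372, 0.075, 0.1859]
ee_rot: [3.142, -0.001, -0.058]
wrist_force: [0.8, -1.1, 3.9]
width: 0.0004
finger_force: 2.1
```

>>> carry_out:
  increments:
    - [255,[0,0,1],0]
    - [255,[0,0,1],0]
    - [255,[0,0,1],0]

```text
time: 16.4
tool_pos: [0.5378, 0.0749, 0.1842]
ee_rot: [-3.142, -0.003, -0.058]
wrist_force: [0.6, 0.4, 6.1]
width: 0.0004
finger_force: 2.9
```

>>> carry_out:
  increments:
    - [255,[0,0,1],0]
    - [255,[0,0,1],0]
    - [255,[0,0,1],0]

```text
time: 16.7
tool_pos: [0.5385, 0.0749, 0.1809]
ee_rot: [-3.141, -0.005, -0.059]
wrist_force: [3.9, 0.3, 4.4]
width: 0.0002
finger_force: 2.0
```

>>> carry_out:
  increments:
    - [255,[0,0,1],0]
    - [255,[0,0,1],0]

```text
time: 16.9
tool_pos: [0.5369, 0.075, 0.1772]
ee_rot: [3.142, 0.001, -0.058]
wrist_force: [1.0, -0.3, 2.5]
width: 0.0004
finger_force: 0.9
```

>>> carry_out:
  increments:
    - [255,[0,0,1],0]
    - [255,[0,0,1],0]
    - [255,[0,0,0],0]

```text
time: 17.2
tool_pos: [0.536, 0.075, 0.1743]
ee_rot: [3.141, 0.003, -0.058]
wrist_force: [0.4, -0.1, -1.0]
width: 0.0003
finger_force: 0.0
```

>>> carry_out:
  increments:
    - [255,[0,0,1],0]
    - [255,[0,0,1],0]
    - [255,[0,0,0],0]

```text
time: 17.5
tool_pos: [0.5363, 0.075, 0.174]
ee_rot: [3.141, 0.002, -0.058]
wrist_force: [-3.2, 0.0, 4.5]
width: 0.0003
finger_force: 2.4
```

>>> carry_out:
  increments:
    - [255,[0,0,1],0]
    - [255,[0,0,1],0]
    - [255,[0,0,0],0]

```text
time: 17.8
tool_pos: [0.5364, 0.075, 0.1737]
ee_rot: [3.141, 0.0, -0.058]
wrist_force: [-5.8, 0.3, 11.1]
width: 0.0002
finger_force: 5.2
```

>>> carry_out:
  increments:
    - [255,[0,0,-10],0]
    - [255,[0,0,-25],0]
    - [255,[0,0,-25],0]
    - [255,[20,0,0],0]
    - [255,[30,0,0],0]
    - [255,[30,0,0],0]
    - [255,[21,0.5,0],0]
    - [255,[0,0,0],0]

```text
time: 18.6
tool_pos: [0.6395, 0.0681, 0.2293]
ee_rot: [3.141, 0.002, -0.059]
wrist_force: [0.4, -0.2, -0.8]
width: 0.0006
finger_force: 0.0
```

>>> carry_out:
  increments:
    - [255,[0,0,5],0]
    - [255,[0,0,5],0]
    - [255,[0,0,5],0]
    - [255,[0,0,5],0]
    - [255,[0,0,0],0]

```text
time: 19.1
tool_pos: [0.6369, 0.0687, 0.2105]
ee_rot: [3.141, 0.002, -0.058]
wrist_force: [0.2, -0.4, -0.1]
width: 0.0006
finger_force: 0.0
```

```bash
python3 -c "
from h import *
st()
im=robot.snapshot('side'); cv2.imwrite('pics/s3.png',cv2.resize(im[130:290,180:380],None,fx=3.5,fy=3.5))"
```

```text
t 19.1 loc mm [49.6317 83.9825] tipz 196.4826674283119 yaw [ 3.1413  0.0017 -0.0583] F [ 0.2212 -0.3949 -0.1008] w 0.0005752235094714476
```

View pics/s3.png

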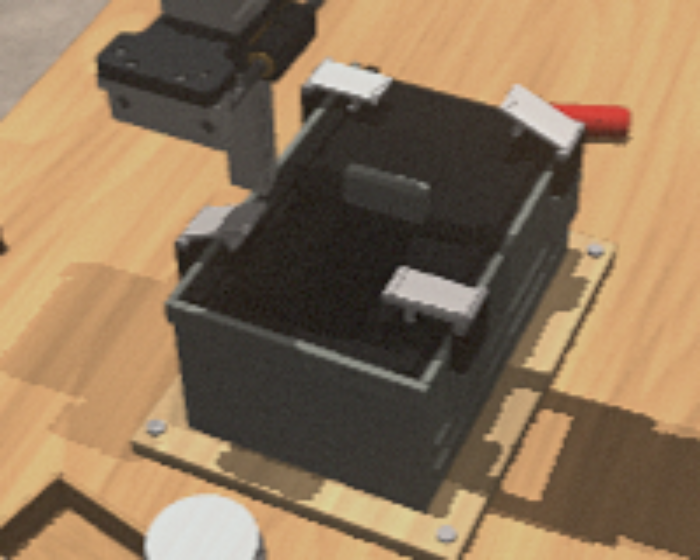

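Clips a (435,290) and c (345,80) lie shut. Clips b (215,230) and d (545,120) are still open, and the cover is home. Next is clip b.

>>> carry_out:
  increments:
    - [255,[0,0,2],0]
    - [255,[0,0,2],0]
    - [255,[0,0,2],0]
    - [255,[0,0,2],0]
    - [255,[0,0,2],0]
    - [255,[0,0,2],0]

```text
time: 19.75
tool_pos: [0.6379, 0.0686, 0.1993]
ee_rot: [3.142, -0.0, -0.058]
wrist_force: [-0.6, 0.1, 1.0]
width: 0.0001
finger_force: 0.0
```

>>> carry_out:
  increments:
    - [255,[0,0,1.5],0]
    - [255,[0,0,1.5],0]
    - [255,[0,0,1.5],0]
    - [255,[0,0,1],0]

```text
time: 20.15
tool_pos: [0.6378, 0.0686, 0.1938]
ee_rot: [3.141, 0.0, -0.058]
wrist_force: [-0.0, 0.2, 0.8]
width: 0.0004
finger_force: 0.0
```

>>> carry_out:
  increments:
    - [255,[0,0,1],0]
    - [255,[0,0,1],0]
    - [255,[0,0,1],0]
    - [255,[0,0,1],0]

```text
time: 20.55
tool_pos: [0.6378, 0.0686, 0.1901]
ee_rot: [3.142, 0.0, -0.058]
wrist_force: [-0.5, -0.1, 0.4]
width: 0.0002
finger_force: 0.4
```

>>> carry_out:
  increments:
    - [255,[0,0,1],0]
    - [255,[0,0,1],0]
    - [255,[0,0,1],0]

```text
time: 20.85
tool_pos: [0.6378, 0.0686, 0.187]
ee_rot: [3.142, -0.0, -0.058]
wrist_force: [-0.8, -0.1, 1.1]
width: 0.0005
finger_force: 0.4
```

>>> carry_out:
  increments:
    - [255,[0,0,1],0]
    - [255,[0,0,1],0]
    - [255,[0,0,1],0]

```text
time: 21.15
tool_pos: [0.6378, 0.0686, 0.1839]
ee_rot: [3.142, 0.0, -0.058]
wrist_force: [-1.3, 0.3, 1.6]
width: 0.0006
finger_force: 0.4
```

>>> carry_out:
  increments:
    - [255,[0,0,1],0]
    - [255,[0,0,1],0]
    - [255,[0,0,1],0]

```text
time: 21.45
tool_pos: [0.6377, 0.0686, 0.1821]
ee_rot: [3.142, -0.001, -0.058]
wrist_force: [-2.9, -0.4, 7.5]
width: 0.0004
finger_force: 3.4
```

>>> carry_out:
  increments:
    - [255,[0,0,1],0]
    - [255,[0,0,1],0]
    - [255,[0,0,1],0]

```text
time: 21.75
tool_pos: [0.6372, 0.0686, 0.1802]
ee_rot: [3.141, -0.0, -0.058]
wrist_force: [-4.7, 0.5, 7.2]
width: 0.0008
finger_force: 3.6
```

>>> carry_out:
  increments:
    - [255,[0,0,1],0]
    - [255,[0,0,1],0]
    - [255,[0,0,1],0]

```text
time: 22.05
tool_pos: [0.6375, 0.0686, 0.1755]
ee_rot: [3.142, 0.0, -0.058]
wrist_force: [-2.7, -0.0, 3.7]
width: 0.0005
finger_force: 1.5
```

>>> carry_out:
  increments:
    - [255,[0,0,1],0]
    - [255,[0,0,1],0]

```text
time: 22.25
tool_pos: [0.6381, 0.0686, 0.1724]
ee_rot: [3.142, -0.0, -0.058]
wrist_force: [-0.3, -0.3, 0.7]
width: 0.0003
finger_force: 0.4
```

>>> carry_out:
  increments:
    - [255,[0,0,1],0]
    - [255,[0,0,1],0]
    - [255,[0,0,0],0]

```text
time: 22.55
tool_pos: [0.6381, 0.0685, 0.1706]
ee_rot: [3.141, -0.0, -0.058]
wrist_force: [-0.4, 0.0, 0.3]
width: 0.0004
finger_force: 0.0
```

>>> carry_out:
  increments:
    - [255,[0,0,1],0]
    - [255,[0,0,1],0]
    - [255,[0,0,0],0]

```text
time: 22.85
tool_pos: [0.6381, 0.0686, 0.1703]
ee_rot: [3.142, -0.002, -0.058]
wrist_force: [-0.7, 0.0, 6.0]
width: 0.0004
finger_force: 2.5
```

>>> carry_out:
  increments:
    - [255,[0,0,1],0]
    - [255,[0,0,1],0]
    - [255,[0,0,0],0]

```text
time: 23.15
tool_pos: [0.6381, 0.0685, 0.17]
ee_rot: [3.142, -0.003, -0.058]
wrist_force: [-3.8, 0.6, 10.4]
width: 0.0002
finger_force: 4.8
```

>>> carry_out:
  increments:
    - [255,[0,0,-10],0]
    - [255,[0,0,-25],0]
    - [255,[0,0,-25],0]
    - [255,[-15,27,0],0]
    - [255,[-25,40,0],0]
    - [255,[-25,40,0],0]
    - [255,[-25,40,0],0]
    - [255,[-11,21,0],0]

```text
time: 23.95
tool_pos: [0.5252, -0.0956, 0.227]
ee_rot: [3.141, 0.0, -0.061]
wrist_force: [0.2, -0.3, 0.2]
width: 0.0007
finger_force: 0.0
```

>>> carry_out:
  increments:
    - [255,[0,0,5],0]
    - [255,[0,0,5],0]
    - [255,[0,0,5],0]
    - [255,[0,0,2],0]
    - [255,[0,0,0],0]

```text
time: 24.45
tool_pos: [0.5273, -0.0922, 0.209]
ee_rot: [-3.141, 0.002, -0.057]
wrist_force: [0.6, 0.5, 0.2]
width: 0.0004
finger_force: 0.0
```

```bash
python3 -c "
from h import *
st()"
```

```text
t 24.45 loc mm [-50.4355 -82.996 ] tipz 194.96786719226466 yaw [-3.1411  0.0016 -0.0568] F [0.6422 0.4599 0.2199] w 0.00035751520466707494
```

>>> carry_out:
  increments:
    - [255,[0,0,2],0]
    - [255,[0,0,2],0]
    - [255,[0,0,2],0]
    - [255,[0,0,2],0]
    - [255,[0,0,2],0]

```text
time: 24.95
tool_pos: [0.5272, -0.0933, 0.1998]
ee_rot: [3.141, -0.0, -0.058]
wrist_force: [-0.5, -0.0, -0.1]
width: 0.0005
finger_force: 0.0
```

>>> carry_out:
  increments:
    - [255,[0,0,1.5],0]
    - [255,[0,0,1.5],0]
    - [255,[0,0,1.5],0]
    - [255,[0,0,1],0]

```text
time: 25.35
tool_pos: [0.5272, -0.0932, 0.1943]
ee_rot: [3.142, 0.0, -0.058]
wrist_force: [-0.1, -0.3, -0.5]
width: 0.0004
finger_force: 0.0
```

>>> carry_out:
  increments:
    - [255,[0,0,1],0]
    - [255,[0,0,1],0]
    - [255,[0,0,1],0]

```text
time: 25.65
tool_pos: [0.5275, -0.0933, 0.1917]
ee_rot: [3.141, -0.001, -0.058]
wrist_force: [-0.5, 0.0, 1.0]
width: 0.0007
finger_force: 0.4
```

>>> carry_out:
  increments:
    - [255,[0,0,1],0]
    - [255,[0,0,1],0]
    - [255,[0,0,1],0]

```text
time: 25.95
tool_pos: [0.5274, -0.0933, 0.1886]
ee_rot: [3.141, -0.001, -0.058]
wrist_force: [1.4, -0.1, 0.3]
width: 0.0003
finger_force: 0.4
```

>>> carry_out:
  increments:
    - [255,[0,0,1],0]
    - [255,[0,0,1],0]
    - [255,[0,0,1],0]

```text
time: 26.25
tool_pos: [0.5272, -0.0933, 0.1854]
ee_rot: [3.141, -0.0, -0.058]
wrist_force: [1.2, 0.1, 1.5]
width: 0.0004
finger_force: 1.0
```

>>> carry_out:
  increments:
    - [255,[0,0,1],0]
    - [255,[0,0,1],0]
    - [255,[0,0,1],0]

```text
time: 26.55
tool_pos: [0.5278, -0.0933, 0.1841]
ee_rot: [3.141, -0.003, -0.058]
wrist_force: [-0.2, 0.4, 7.2]
width: 0.0004
finger_force: 3.4
```

>>> carry_out:
  increments:
    - [255,[0,0,1],0]
    - [255,[0,0,1],0]
    - [255,[0,0,1],0]

```text
time: 26.85
tool_pos: [0.5286, -0.0934, 0.1811]
ee_rot: [3.141, -0.005, -0.058]
wrist_force: [2.8, 0.8, 4.4]
width: 0.0004
finger_force: 2.3
```

>>> carry_out:
  increments:
    - [255,[0,0,1],0]
    - [255,[0,0,1],0]
    - [255,[0,0,1],0]

```text
time: 27.15
tool_pos: [0.527, -0.0933, 0.1762]
ee_rot: [3.141, 0.001, -0.058]
wrist_force: [1.2, 0.1, 1.4]
width: 0.0008
finger_force: 0.8
```

>>> carry_out:
  increments:
    - [255,[0,0,1],0]
    - [255,[0,0,1],0]

```text
time: 27.35
tool_pos: [0.526, -0.0931, 0.1731]
ee_rot: [-3.141, 0.004, -0.058]
wrist_force: [-0.7, -0.1, 4.4]
width: 0.0004
finger_force: 2.5
```

>>> carry_out:
  increments:
    - [255,[0,0,1],0]
    - [255,[0,0,1],0]
    - [255,[0,0,0],0]

```text
time: 27.65
tool_pos: [0.526, -0.0931, 0.1731]
ee_rot: [3.142, 0.002, -0.058]
wrist_force: [-2.6, 1.0, 5.2]
width: 0.0004
finger_force: 3.1
```

Clip d has bottomed. I'll press slightly more to be sure, then lift clear.

>>> carry_out:
  increments:
    - [255,[0,0,1],0]
    - [255,[0,0,0.5],0]
    - [255,[0,0,0],0]

```text
time: 27.95
tool_pos: [0.5261, -0.0931, 0.1728]
ee_rot: [3.141, 0.001, -0.058]
wrist_force: [-5.1, 1.5, 9.7]
width: 0.0006
finger_force: 5.1
```

>>> carry_out:
  increments:
    - [255,[0,0,-10],0]
    - [255,[0,0,-25],0]
    - [255,[0,0,-30],0]
    - [255,[-15,0,-20],0]
    - [255,[-15,0,0],0]
    - [255,[0,0,0],0]
    - [255,[0,0,0],0]

```text
time: 28.65
tool_pos: [0.4971, -0.0914, 0.2553]
ee_rot: [-3.141, 0.001, -0.059]
wrist_force: [-0.7, 0.0, 0.1]
width: 0.0005
finger_force: 0.0
```

```bash
python3 -c "
from h import *
st()
im=robot.snapshot('side'); cv2.imwrite('pics/s4.png',cv2.resize(im[130:290,180:380],None,fx=3.5,fy=3.5))"
```

```text
t 28.65 loc mm [-80.6242 -83.9542] tipz 241.27427468379415 yaw [-3.1414  0.0008 -0.0585] F [-0.7087  0.0282  0.1161] w 0.0005295934377575694
```

View pics/s4.png

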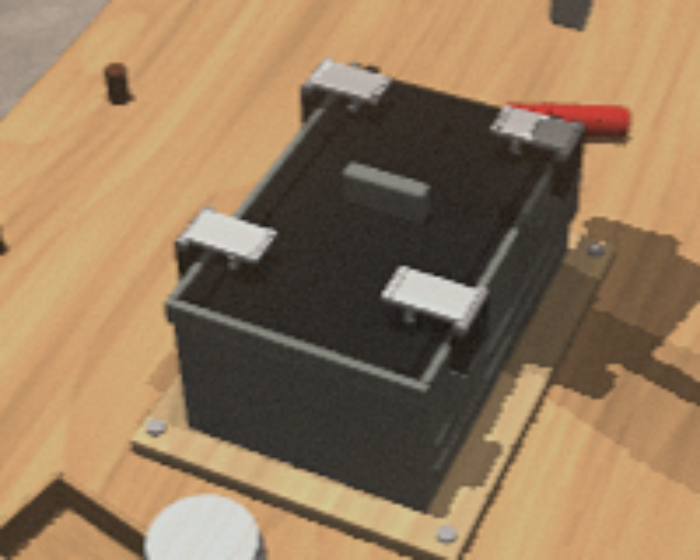

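All four clips lie flat at (345,80), (228,235), (435,295) and (535,128). The cover is home and the gripper is clear.

```bash
python3 -c "
from bench import robot
print(robot.close_job())"
```

```text
the job is handed in; nothing more can be done
None
```

The case is closed and the job is handed in, but no verdict came back: the cover is home against its stop, and all four clips snapped shut in the order c, a, b, d. The highest force I read was about 12.5 N, though I only saw readings at the end of each call. In the last side view the clips were flat and the gripper clear; I didn't measure the can, tray or screwdriver for movement.

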